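# Shim the rocking corner of a box-gluing jig plate

### The job

The jig plate rocks because the packing under one of its four corners has been crushed. Press down on the corners with a fingertip to find the one that gives, then push the shim lying at that corner straight in under its foot until it is snug, so that the plate stays level. Press that corner down once more to make sure it stands firm, and leave the other three shims, the plate's place, the box on it and the things around it as they are; pick nothing up.

Things in the scene. Friction and masses are not known exactly. Their poses are not given: they have to be found in the camera images.
- plate: aluminium jig plate 200 x 200 x 15 mm on four beech feet 40 x 40 mm, 20 mm high, flush with its edges; loose, about 1.5 kg. Origin: under the plate's centre, level with the undersides of the feet; x, y along its edges, z up; top 35 mm above the origin, 40 mm above the bench. A 28 mm high L of two fences and a box stand on its middle, leaving about 40 mm square clear over each foot
- plate_centre (a point): centre of the plate's top face (under the box). Each foot stands on a 5 mm high, 26 mm square packing card under its middle; under one, a different one each time, the card is crushed flat and the foot hangs 5 mm clear while the plate lies level on the other three. That corner sinks about 4 mm under 3 to 5 N (plate tilts 0.04 rad) and rises when let go; the others do not give
- near_left_corner (a point): point on the plate's top face above the middle of the near left foot (a dark screw head; plate x -80, y 80 mm): where to press that corner. Near is towards the robot, left is +y
- near_right_corner (a point): point on the plate's top face above the middle of the near right foot (a dark screw head; plate x -80, y -80 mm): where to press that corner. Near is towards the robot, left is +y
- far_left_corner (a point): point on the plate's top face above the middle of the far left foot (a dark screw head; plate x 80, y 80 mm): where to press that corner. Near is towards the robot, left is +y
- far_right_corner (a point): point on the plate's top face above the middle of the far right foot (a dark screw head; plate x 80, y -80 mm): where to press that corner. Near is towards the robot, left is +y
- near_left_butt (a point): middle of the thick outer end of the near left shim, 7 mm above the bench; x points to its nose. A loose beech wedge, 72 x 34 mm, 20 g, 13.5 mm thick here, 1.5 mm at the nose, flat on the bench, nose 2 to 10 mm short of the foot, aimed along plate -y. Snug under the hanging foot: nose 21 mm past its outer face, this point at plate y 151 mm; further in jacks it up. A sound foot's card stops it 7 mm in
- near_right_butt (a point): middle of the thick outer end of the near right shim, 7 mm above the bench; x points to its nose. A loose beech wedge, 72 x 34 mm, 20 g, 13.5 mm thick here, 1.5 mm at the nose, flat on the bench, nose 2 to 10 mm short of the foot, aimed along plate +y. Snug under the hanging foot: nose 21 mm past its outer face, this point at plate y -151 mm; further in jacks it up. A sound foot's card stops it 7 mm in
- far_left_butt (a point): middle of the thick outer end of the far left shim, 7 mm above the bench; x points to its nose. A loose beech wedge, 72 x 34 mm, 20 g, 13.5 mm thick here, 1.5 mm at the nose, flat on the bench, nose 2 to 10 mm short of the foot, aimed along plate -y. Snug under the hanging foot: nose 21 mm past its outer face, this point at plate y 151 mm; further in jacks it up. A sound foot's card stops it 7 mm in
- far_right_butt (a point): middle of the thick outer end of the far right shim, 7 mm above the bench; x points to its nose. A loose beech wedge, 72 x 34 mm, 20 g, 13.5 mm thick here, 1.5 mm at the nose, flat on the bench, nose 2 to 10 mm short of the foot, aimed along plate +y. Snug under the hanging foot: nose 21 mm past its outer face, this point at plate y -151 mm; further in jacks it up. A sound foot's card stops it 7 mm in
- box_centre (a point): centre of a closed wooden box, 90 x 110 x 45 mm, glued up and drying on the plate between the fences; loose; leave alone
- jar_centre (a point): centre of an amber varnish jar, 68 mm across, 85 mm high; leave alone
- brush: paint brush lying on the bench; leave alone
- dryer: magenta and cream hair dryer, about 180 mm long, lying on its side; leave alone

How it is judged:
By the outcome, as a careful person would: the job done as asked, in the order asked, and still so for the second after the job is handed in, with the robot touching nothing.
It also fails if it takes over 58 s, if anything falls off the work surface, if the arm or the gripper's body presses on something with over 40 N, if the wrist force passes 120 N, or if a joint passes its speed limit or range.

### The arm

A 6-joint arm with a two-finger parallel gripper is mounted at the origin on the work surface. World frame = base frame: x ahead of the robot, y to its left, z up, the work surface at z = 0. Lengths are in m, angles in rad, forces in N, time in s.
With the tool pointing down it reaches from about 0.3 to 0.775 m from the base axis. Payload 14.6 kg.
Tool frame: the origin (TCP) lies at the very end of the fingers, on their centre line; the grasp point (between the pads) lies 19 mm behind it; z points along the fingers, y is the line along which they close (so a half turn about z gives the same grasp; the last joint's range is limited). The gripper opens to 94 mm and grips with 3 to 60 N. Pads are 16 mm wide; open, the fingers measure 119 mm over their backs; the gripper's body (75 mm by 177 mm) begins 78 mm behind the grasp point.
Start: joints at [-1.215, 0.3, 1.521, -0, 1.321, -0.067], TCP at [0.226, -0.502, 0.205] pointing down, gripper open.
Joint ranges: [-3.03, 3.03], [-0.79, 2.21], [0.23, 2.52], [-1.04, 4.18], [0, 3.07], [-2.55, 2.55]. Speed limits (rad/s): [2.22, 2.22, 2.57, 3.14, 3.14, 3.14].

### API

Orientations are given as [roll, pitch, yaw] about the fixed x, y, z axes, in that order (R = Rz(yaw) Ry(pitch) Rx(roll)).
In Python, from station import ctrl gives the robot as it stands. The module is installed in compiled form; this text tells all that it offers.
- The arm moves only by the tool play_rows, never from a script. Its argument "commands" is a list of rows, each a list of 7 numbers: the shift along the tool's x, y, z in m, then the turn, a rotation vector about the tool's x, y, z in degrees, then the closure, from -1 (fully open) to 1 (shut). A call has 1 to 20 rows; each row shifts and turns the commanded pose from where the row before left it, along the tool's axes as they then stand; what a row does not reach is not made up. A row lasts 1/12 s, in which the tool goes at most 41.7 mm and 7.16 degrees, less where a joint would pass 70% of its speed; a pose out of reach is approached as far as the arm can. A call is refused whole if a number of a shift passes 0.0417 or a number of a turn 7.16, either way. A call with a gripper value outside its range is refused whole. The fingers move at their own pace and stop on an object; "force" is the grip in N (left out, the last holds). Time passes only in rows, so rows that do not move let the fingers close. It gives the time, the measured TCP pose, the force, the opening and the grip force at its end, in the units of the state.
- ctrl.get_obs(): the state, without advancing time (a new reading comes with each control period).
- ctrl.camera(name): name is "side" or "top" or "wrist"; returns the picture (420x560x3 uint8, blue, green, red); there is no depth.
- ctrl.camera_model(name): a dict with "fx", "fy", "cx", "cy" (pixels), "rvec" (rotation vector, rad) and "tvec" (3), from world to camera coordinates, as OpenCV has them. Camera axes: x right, y down, z forward; pixel columns grow to the right and rows downward; lengths in m; the calibration is good to about 2 mm. The wrist camera is an equidistant fisheye: a pixel r from the principal point sees the ray r / f radians off the axis. A picture is of the moment at which its call begins: read the wrist's pose just before it. camera_model takes no time and is no camera call; for the wrist camera it gives the pose at the moment of the call.
- ctrl.hand_in(): hands the job in; it is judged then, once.
The state is a dict: "time_s": time; "qpos": joint angles; "joint_vel": joint speeds; "tau": joint torques, N m; "ee_pos": TCP position; "eef_rot": TCP orientation; "force": force on the tool from outside, world axes, zero at the start; "moment": the same for the moment, N m; "grip_width": finger opening in m; "grip_force": force on a finger pad.
Only numpy, scipy, OpenCV 4.12 (cv2) and the standard library are available. Lean on these libraries where they do the work, as an engineer would, in place of code of your own. Each camera call takes 0.05 s, during which the arm holds its last target. There are 200 camera calls.

## Working session

There is one attempt and no reset: what is moved stays moved. The work goes in short steps, Python scripts to look and compute and a tool call to move; the robot and the scene stay as the last step left them, time stands still between calls to the robot, and variables do not carry over. Pictures are saved under pics/ and viewed, at most 10 in all, crops included, and the job is handed in when it is done.

Besides the shell and the picture viewer there is one more tool, called after "Emit:" as name([rows], argument=value, ...), one row to a line, values as JSON. play_rows: Moves the arm, as the interface text tells. Its arguments: {"type":"object","properties":{"commands":{"type":"array","items":{"type":"array","items":{"type":"number"}}},"force":{"type":"number"}},"required":["commands"]}

```bash
mkdir -p pics; python3 - <<'E'
from station import ctrl
import cv2
o=ctrl.get_obs();print(o['time_s'],o['ee_pos'],o['eef_rot'],o['force'],o['grip_width'])
for n in ['top','side']:
    cv2.imwrite(f'pics/{n}0.png',ctrl.camera(n)); m=ctrl.camera_model(n);print(n,m)
E
```

```text
0.0 [ 0.22559718 -0.50131415  0.20488309] [-3.14046158e+00 -8.13960111e-05  4.22827778e-01] [-0.54321588  0.1910059   0.03973436] 0.09397877070438457
top {'fx': 445.19278699005326, 'fy': 445.19278699005326, 'cx': 281.7244710157969, 'cy': 207.99291253079116, 'rvec': array([ 2.20912601, -2.15582907,  0.07571836]), 'tvec': array([-0.01244272,  0.61739669,  1.28247281])}
side {'fx': 490.59314712882684, 'fy': 490.59314712882684, 'cx': 279.07930306065214, 'cy': 203.80527877399052, 'rvec': array([ 0.11197487, -2.93949802,  1.05095498]), 'tvec': array([0.62586316, 0.06901797, 1.42982911])}
```

View pics/top0.png

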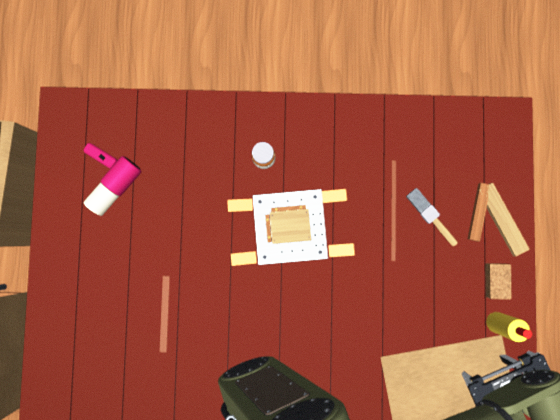

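View pics/side0.png

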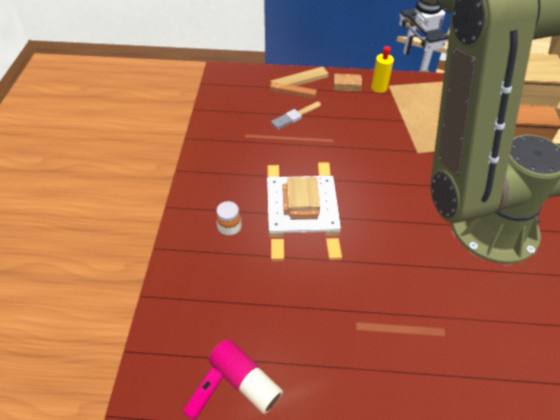

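Top view: plate centre is about (290,227). The shims lie left and right of it, with jar (263,155) beyond the far left corner. I'll enlarge the plate area.

```bash
python3 - <<'E'
import cv2
im=cv2.imread('pics/top0.png')[178:274,222:362]
cv2.imwrite('pics/topc.png',cv2.resize(im,None,fx=5.5,fy=5.5,interpolation=cv2.INTER_CUBIC))
E
```

```text
(no output)
```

View pics/topc.png

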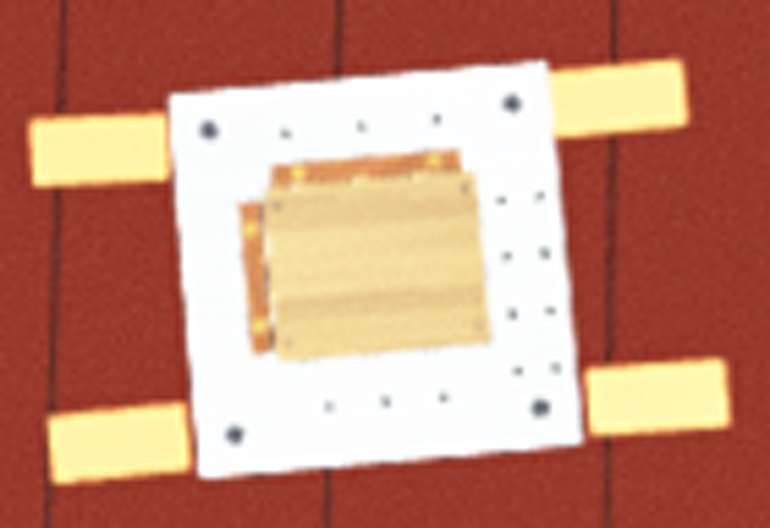

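Screw heads in the crop: FL (209,130), FR (512,103), NL (235,434) and NR (540,407). Shim butt middles: FL (31,151), FR (687,95), NL (51,449) and NR (729,394).

```bash
cat > h.py <<'E'
from station import ctrl
import cv2, numpy as np
from scipy.spatial.transform import Rotation as Ro
def world(name,uv,z,m=None):
    m=m or ctrl.camera_model(name);R=Ro.from_rotvec(np.ravel(m['rvec'])).as_matrix();t=np.ravel(m['tvec'])
    d=np.array([(uv[0]-m['cx'])/m['fx'],(uv[1]-m['cy'])/m['fy'],1.])
    if name=='wrist':
        r=np.hypot(d[0],d[1]); d=np.array([*(d[:2]/r*np.sin(r)),np.cos(r)])
    c=-R.T@t; w=R.T@d
    return c+w*(z-c[2])/w[2]
def to(p):  # shift in tool axes to reach world p (mm)
    o=ctrl.get_obs();R=Ro.from_euler('xyz',o['eef_rot'])
    return R.inv().apply(np.array(p)-o['ee_pos'])*1e3
def st():
    o=ctrl.get_obs();print(o['time_s'],o['ee_pos'].round(4),np.degrees(o['eef_rot']).round(2),o['force'].round(2),o['grip_width'])
E
python3 - <<'E'
from h import *
f=lambda u:((u[0]+.5)/5.5-.5+222,(u[1]+.5)/5.5-.5+178)
S=dict(FL=(209,130),FR=(512,103),NL=(235,434),NR=(540,407))
B=dict(FL=(31,151),FR=(687,95),NL=(51,449),NR=(729,394))
P={k:world('top',f(v),.04) for k,v in S.items()}
Q={k:world('top',f(v),.0135) for k,v in B.items()}
c=sum(P.values())/4; ex=P['FL']+P['FR']-P['NL']-P['NR']; ey=P['FL']+P['NL']-P['FR']-P['NR']
yaw=np.arctan2(ex[1],ex[0]);yaw2=np.arctan2(-ey[0],ey[1])
print('c',c,np.degrees([yaw,yaw2]),np.linalg.norm(ex)/2,np.linalg.norm(ey)/2)
y=(yaw+yaw2)/2
for k in P: 
    d=Q[k]-c; print(k,P[k].round(4),'butt',Q[k].round(4),'plate',[round(d[0]*np.cos(y)+d[1]*np.sin(y),4),round(-d[0]*np.sin(y)+d[1]*np.cos(y),4)])
st()
E
```

```text
c [ 0.56393538 -0.02139608  0.04      ] [6.40827896 6.47339135] 0.15990478634559593 0.15998598627540314
FL [0.6343 0.0671 0.04  ] butt [0.623  0.1638 0.0135] plate [np.float64(0.0795), np.float64(0.1774)]
FR [ 0.6525 -0.0921  0.04  ] butt [ 0.6617 -0.1878  0.0135] plate [np.float64(0.0785), np.float64(-0.1764)]
NL [0.4755 0.0491 0.04  ] butt [0.4642 0.1479 0.0135] plate [np.float64(-0.0801), np.float64(0.1794)]
NR [ 0.4934 -0.1097  0.04  ] butt [ 0.5022 -0.2124  0.0135] plate [np.float64(-0.0828), np.float64(-0.1829)]
0.1 [ 0.2256 -0.5014  0.205 ] [-179.94   -0.     24.22] [ 0.68 -0.76 -0.07] 0.0940634601440726
```

Emit:
play_rows([
  [0,0,0,0,0,-6.56,1],
  [0,0,0,0,0,-6.56,1],
  [0,0,0,0,0,-6.56,1],
  [0,0,0,0,0,-6.56,1],
  [0,0,0,0,0,-6.56,1],
  [0,0,0,0,0,-6.56,1],
  [0,0,0,0,0,-6.56,1],
  [0,0,0,0,0,-6.56,1],
  [0,0,0,0,0,-6.56,1],
  [0,0,0,0,0,-6.56,1],
  [0,0,0,0,0,-6.56,1],
  [0,0,0,0,0,0,1],
  [0,0,0,0,0,0,1],
], force=20)

```text
time_s: 1.18
ee_pos: [0.2256, -0.5015, 0.2052]
eef_rot: [-3.141, -0.0, 1.679]
force: [-0.1, 0.5, 0.5]
grip_width: 0.0106
grip_force: 0.0
```

```bash
python3 -c "
from h import *
st();print(to([.4934,-.1097,.060]))"
```

```text
1.1833 [ 0.2256 -0.5015  0.2052] [-1.7999e+02 -3.0000e-02  9.6180e+01] [-0.08  0.48  0.46] 0.010627355118258661
[360.60401442 308.39136033 145.34211183]
```

Emit:
play_rows([
  [0.0258,0.022,0,0,0,-0.25,1],
  [0.0258,0.022,0,0,0,0,1],
  [0.0258,0.022,0,0,0,0,1],
  [0.0258,0.022,0,0,0,0,1],
  [0.0258,0.022,0,0,0,0,1],
  [0.0258,0.022,0,0,0,0,1],
  [0.0258,0.022,0,0,0,0,1],
  [0.0258,0.022,0,0,0,0,1],
  [0.0258,0.022,0,0,0,0,1],
  [0.0258,0.022,0,0,0,0,1],
  [0.0258,0.022,0,0,0,0,1],
  [0.0258,0.022,0,0,0,0,1],
  [0.0258,0.022,0,0,0,0,1],
  [0.0252,0.0224,0,0,0,0,1],
  [0,0,0.035,0,0,0,1],
  [0,0,0.035,0,0,0,1],
  [0,0,0.035,0,0,0,1],
  [0,0,0.03,0,0,0,1],
  [0,0,0,0,0,0,1],
  [0,0,0,0,0,0,1],
])

```text
time_s: 2.85
ee_pos: [0.4901, -0.1077, 0.0703]
eef_rot: [-3.14, -0.001, 1.684]
force: [-0.1, -0.2, -0.2]
grip_width: 0.0005
grip_force: 0.0
```

```bash
python3 -c "
from h import *
st();print(to([.4934,-.1097,.040]))
cv2.imwrite('pics/w1.png',ctrl.camera('wrist'))"
```

```text
2.85 [ 0.4901 -0.1077  0.0703] [-1.7988e+02 -5.0000e-02  9.6480e+01] [-0.05 -0.25 -0.2 ] 0.0005228893368110106
[-2.37328484  3.12968448 30.25316073]
```

View pics/w1.png

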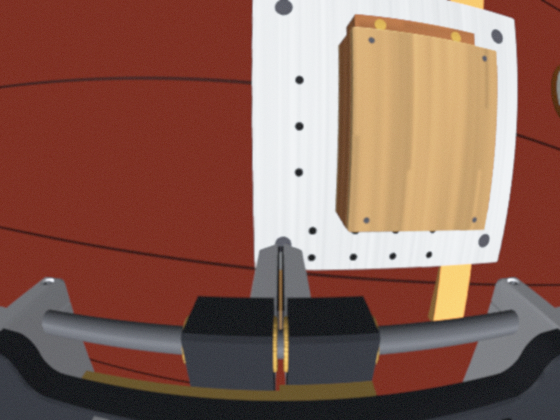

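The wrist view shows the fingertip just over the near right screw head, around (283,243), with the image right being +x and up being +y. I'll go down and press gently.

Emit:
play_rows([
  [-0.0024,0.0031,0.01,0,0,0,1],
  [0,0,0.01,0,0,0,1],
  [0,0,0.005,0,0,0,1],
  [0,0,0.002,0,0,0,1],
  [0,0,0.001,0,0,0,1],
  [0,0,0.001,0,0,0,1],
  [0,0,0.001,0,0,0,1],
  [0,0,0.001,0,0,0,1],
  [0,0,0,0,0,0,1],
  [0,0,0,0,0,0,1],
])

```text
time_s: 3.73
ee_pos: [0.494, -0.1099, 0.0402]
eef_rot: [3.141, 0.0, 1.687]
force: [-3.7, 0.5, 8.6]
grip_width: 0.0005
grip_force: 4.3
```

Near right is firm: 8.6 N at z 0.040. Next is near left.

Emit:
play_rows([
  [0,0,-0.02,0,0,0,1],
  [0,0,-0.03,0,0,0,1],
  [0.04,0,0,0,0,0,1],
  [0.04,0,0,0,0,0,1],
  [0.04,0,0,0,0,0,1],
  [0.04,0,0,0,0,0,1],
  [0,0,0,0,0,0,1],
  [0,0,0.03,0,0,0,1],
  [0,0,0.013,0,0,0,1],
  [0,0,0.003,0,0,0,1],
  [0,0,0.001,0,0,0,1],
  [0,0,0.001,0,0,0,1],
  [0,0,0.001,0,0,0,1],
  [0,0,0.001,0,0,0,1],
  [0,0,0,0,0,0,1],
  [0,0,0,0,0,0,1],
])

```text
time_s: 5.07
ee_pos: [0.4759, 0.0489, 0.0403]
eef_rot: [3.14, 0.0, 1.686]
force: [-0.9, -0.8, 6.2]
grip_width: 0.0007
grip_force: 3.0
```

Emit:
play_rows([
  [0,0,-0.02,0,0,0,1],
  [0,0,-0.03,0,0,0,1],
  [0,0,-0.03,0,0,0,1],
  [0,0.04,0,0,0,0,1],
  [0,0.04,0,0,0,0,1],
  [0,0.04,0,0,0,0,1],
  [0,0.04,0,0,0,0,1],
  [0,0,0,0,0,0,1],
  [0,0,0.03,0,0,0,1],
  [0,0,0.03,0,0,0,1],
  [0,0,0.013,0,0,0,1],
  [0,0,0.003,0,0,0,1],
  [0,0,0.001,0,0,0,1],
  [0,0,0.001,0,0,0,1],
  [0,0,0.001,0,0,0,1],
  [0,0,0.001,0,0,0,1],
  [0,0,0,0,0,0,1],
  [0,0,0,0,0,0,1],
])

```text
time_s: 6.57
ee_pos: [0.6346, 0.0676, 0.0402]
eef_rot: [3.14, 0.0, 1.687]
force: [0.6, 0.4, 2.2]
grip_width: 0.0005
grip_force: 0.6
```

```bash
python3 -c "
from h import *
st();print(to([.6343,.0671,.040]))"
```

```text
6.5667 [0.6346 0.0676 0.0402] [179.93   0.    96.63] [0.59 0.44 2.17] 0.0004778526678240203
[-0.46208096 -0.35207717  0.16382454]
```

Only 2.2 N here, so I'll press further.

Emit:
play_rows([
  [0,0,0.0005,0,0,0,1],
  [0,0,0.0005,0,0,0,1],
  [0,0,0,0,0,0,1],
  [0,0,0,0,0,0,1],
])

```text
time_s: 6.9
ee_pos: [0.6345, 0.0676, 0.0387]
eef_rot: [3.141, -0.0, 1.687]
force: [1.1, 1.2, 2.8]
grip_width: 0.0006
grip_force: 1.3
```

Emit:
play_rows([
  [0,0,0.001,0,0,0,1],
  [0,0,0.001,0,0,0,1],
  [0,0,0,0,0,0,1],
  [0,0,0,0,0,0,1],
])

```text
time_s: 7.23
ee_pos: [0.6343, 0.0676, 0.0365]
eef_rot: [3.141, 0.0, 1.687]
force: [2.1, 1.4, 3.5]
grip_width: 0.0005
grip_force: 1.5
```

Far left sinks steadily at about 3 N, so it is the hanging corner. I'll let go gently, lift, and move out beyond the far left shim.

Emit:
play_rows([
  [0,0,-0.001,0,0,0,1],
  [0,0,-0.001,0,0,0,1],
  [0,0,-0.001,0,0,0,1],
  [0,0,-0.002,0,0,0,1],
  [0,0,-0.02,0,0,0,1],
  [0,0,-0.04,0,0,0,1],
  [0.04,0,0,0,0,0.2,1],
  [0.04,0,0,0,0,0,1],
  [0.04,0,0,0,0,0,1],
  [0,0,0,0,0,0,1],
  [0,0,0,0,0,0,1],
])

```text
time_s: 8.15
ee_pos: [0.6199, 0.1887, 0.1012]
eef_rot: [-3.141, 0.0, 1.686]
force: [0.1, -0.9, -0.6]
grip_width: 0.0001
grip_force: 0.0
```

```bash
cat >> h.py <<'E'
C=np.array([.56394,-.0214]);Y=np.radians(6.44)
def plate(p):
    d=np.array(p)[:2]-C; return (np.array([d[0]*np.cos(Y)+d[1]*np.sin(Y),-d[0]*np.sin(Y)+d[1]*np.cos(Y)])*1e3).round(1)
E
python3 -c "
from h import *
st();print('jar',world('top',(263,152),.085),plate(world('top',(263,152),.085)),'tcp',plate(ctrl.get_obs()['ee_pos']))
np.save('wm.npy',ctrl.camera_model('wrist'),allow_pickle=True)
cv2.imwrite('pics/w2.png',ctrl.camera('wrist'))"
```

```text
8.15 [0.6199 0.1887 0.1012] [-179.96    0.     96.61] [ 0.08 -0.87 -0.64] 9.992281507028146e-05
jar [0.76975725 0.05896229 0.085     ] [213.5  56.8] tcp [ 79.2 202.5]
```

View pics/w2.png

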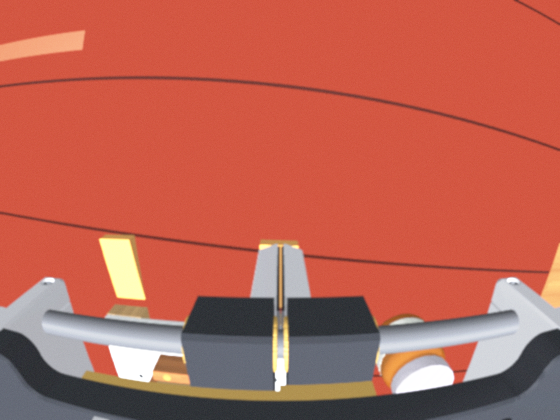

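The fingertip is in line with the shim, whose butt shows behind it at (259..299, 243). I'll go down outside the butt and start pushing.

Emit:
play_rows([
  [0,0.0003,0.03,0,0,0.15,1],
  [0,0,0.03,0,0,0,1],
  [0,0,0.025,0,0,0,1],
  [0,0,0.008,0,0,0,1],
  [0,0,0.004,0,0,0,1],
  [-0.006,0,0,0,0,0,1],
  [-0.005,0,0,0,0,0,1],
  [-0.002,0,0,0,0,0,1],
  [-0.002,0,0,0,0,0,1],
  [-0.002,0,0,0,0,0,1],
  [-0.002,0,0,0,0,0,1],
  [-0.002,0,0,0,0,0,1],
  [-0.002,0,0,0,0,0,1],
  [-0.002,0,0,0,0,0,1],
  [-0.002,0,0,0,0,0,1],
  [0,0,0,0,0,0,1],
  [0,0,0,0,0,0,1],
])

```text
time_s: 9.62
ee_pos: [0.6239, 0.1599, 0.0044]
eef_rot: [-3.142, 0.0, 1.68]
force: [-0.3, 0.2, -0.5]
grip_width: 0.0008
grip_force: 0.0
```

```bash
python3 -c "
from h import *
st();print('tcp',plate(ctrl.get_obs()['ee_pos']))
t=ctrl.camera('top')[178:274,222:322]
cv2.imwrite('pics/t2.png',cv2.resize(t,None,fx=6,fy=6,interpolation=cv2.INTER_CUBIC))
s=ctrl.camera('side')[150:270,240:360]
cv2.imwrite('pics/s2.png',cv2.resize(s,None,fx=5,fy=5,interpolation=cv2.INTER_CUBIC))"
```

```text
9.6167 [0.6239 0.1599 0.0044] [-180.      0.     96.27] [-0.29  0.2  -0.45] 0.0007716335542476093
tcp [ 80.  173.4]
```

View pics/s2.png

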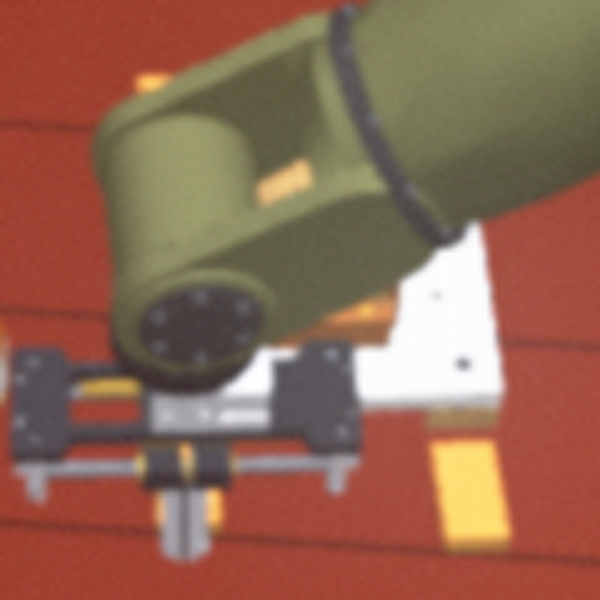

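The finger stands against the butt at about (185,535), with the shim straight behind it. The tool is at plate y 173 and needs to reach about 159, so I'll push on slowly.

Emit:
play_rows([
  [-0.0015,0,0,0,0,-0.15,1],
  [-0.0015,0,0,0,0,0,1],
  [-0.0015,0,0,0,0,0,1],
  [-0.0015,0,0,0,0,0,1],
  [-0.0015,0,0,0,0,0,1],
  [-0.0015,0,0,0,0,0,1],
  [-0.001,0,0,0,0,0,1],
  [-0.001,0,0,0,0,0,1],
  [0,0,0,0,0,0,1],
  [0,0,0,0,0,0,1],
])

```text
time_s: 10.55
ee_pos: [0.6251, 0.149, 0.0044]
eef_rot: [-3.142, -0.0, 1.683]
force: [-0.6, 0.6, 0.7]
grip_width: 0.0003
grip_force: 0.0
```

Emit:
play_rows([
  [-0.001,0,0,0,0,0,1],
  [0,0,0,0,0,0,1],
  [0,0,0,0,0,0,1],
])

```text
time_s: 10.8
ee_pos: [0.6253, 0.148, 0.0045]
eef_rot: [-3.142, 0.0, 1.683]
force: [-0.4, -0.0, -0.1]
grip_width: 0.0003
grip_force: 0.0
```

```bash
python3 -c "
from h import *
st();print('tcp',plate(ctrl.get_obs()['ee_pos']))"
```

```text
10.8 [0.6253 0.148  0.0045] [-180.      0.     96.44] [-0.36 -0.   -0.07] 0.0002927129168496783
tcp [ 79.9 161.5]
```

Emit:
play_rows([
  [-0.001,0,0,0,0,0,1],
  [0,0,0,0,0,0,1],
  [0,0,0,0,0,0,1],
])

```text
time_s: 11.05
ee_pos: [0.6254, 0.147, 0.0045]
eef_rot: [3.142, 0.0, 1.683]
force: [0.1, -0.0, 0.4]
grip_width: 0.0004
grip_force: 0.0
```

Emit:
play_rows([
  [-0.001,0,0,0,0,0,1],
  [0,0,0,0,0,0,1],
  [0,0,0,0,0,0,1],
])

```text
time_s: 11.3
ee_pos: [0.6255, 0.1462, 0.0044]
eef_rot: [3.142, -0.0, 1.683]
force: [-0.9, 1.4, -0.5]
grip_width: 0.0003
grip_force: 0.8
```

Emit:
play_rows([
  [-0.0005,0,0,0,0,0,1],
  [0,0,0,0,0,0,1],
  [0,0,0,0,0,0,1],
])

```text
time_s: 11.55
ee_pos: [0.6255, 0.1459, 0.0045]
eef_rot: [3.141, -0.0, 1.683]
force: [-0.9, 5.2, -0.3]
grip_width: 0.0005
grip_force: 2.6
```

Resistance begins right at the expected depth: 5 N with the butt at about plate y 151.4, so it is snug. I'll back off and press the corner again.

Emit:
play_rows([
  [0.001,0,0,0,0,0,1],
  [0.003,0,0,0,0,0,1],
  [0.008,0,0,0,0,0,1],
  [0,0,-0.03,0,0,0,1],
  [0,0,-0.035,0,0,0,1],
  [0,0,-0.03,0,0,0,1],
  [-0.03,0,0,0,0,0,1],
  [-0.03,0,0,0,0,0,1],
  [-0.031,0,0,0,0,0,1],
  [0,0,0,0,0,0,1],
  [0,0,0.03,0,0,0,1],
  [0,0,0.022,0,0,0,1],
  [0,0,0.003,0,0,0,1],
  [0,0,0.001,0,0,0,1],
  [0,0,0.001,0,0,0,1],
  [0,0,0.001,0,0,0,1],
  [0,0,0.001,0,0,0,1],
  [0,0,0.0005,0,0,0,1],
  [0,0,0,0,0,0,1],
  [0,0,0,0,0,0,1],
])

```text
time_s: 13.22
ee_pos: [0.6346, 0.0671, 0.0404]
eef_rot: [3.141, 0.0, 1.683]
force: [-0.0, -0.5, 2.4]
grip_width: 0.0005
grip_force: 0.8
```

```bash
python3 -c "
from h import *
st();print('tcp',plate(ctrl.get_obs()['ee_pos']))"
```

```text
13.2167 [0.6346 0.0671 0.0404] [179.97   0.    96.44] [-0.03 -0.49  2.4 ] 0.00048564296651136155
tcp [80.1 80. ]
```

Contact at 2.4 N. I'll press harder, to about 8–12 N.

Emit:
play_rows([
  [0,0,0.0005,0,0,0,1],
  [0,0,0.0005,0,0,0,1],
  [0,0,0,0,0,0,1],
  [0,0,0,0,0,0,1],
])

```text
time_s: 13.55
ee_pos: [0.6346, 0.0671, 0.0402]
eef_rot: [3.141, -0.0, 1.683]
force: [-4.8, 0.5, 11.1]
grip_width: 0.0006
grip_force: 5.2
```

Emit:
play_rows([
  [0,0,0,0,0,0,1],
  [0,0,0,0,0,0,1],
  [0,0,0,0,0,0,1],
])

```text
time_s: 13.8
ee_pos: [0.6346, 0.0671, 0.0402]
eef_rot: [3.141, 0.0, 1.683]
force: [-5.1, -0.4, 11.4]
grip_width: 0.0006
grip_force: 5.2
```

It stands firm: 11 N at z 0.0402, the same height as the other corners. I'll lift clear and check the scene.

Emit:
play_rows([
  [0,0,-0.001,0,0,0,1],
  [0,0,-0.001,0,0,0,1],
  [0,0,-0.002,0,0,0,1],
  [0,0,-0.02,0,0,0,1],
  [0,0,-0.04,0,0,0,1],
  [0,0,-0.04,0,0,0,1],
  [0,-0.04,-0.01,0,0,0,1],
  [0,-0.04,-0.01,0,0,0,1],
  [0,-0.04,0,0,0,0,1],
  [0,-0.04,0,0,0,0,1],
  [0.04,-0.01,0,0,0,0,1],
  [0.04,-0.01,0,0,0,0,1],
  [0.04,-0.01,0,0,0,0,1],
  [0.04,-0.01,0,0,0,0,1],
  [0.04,0,0,0,0,0,1],
  [0,0,0,0,0,0,1],
  [0,0,0,0,0,0,1],
])

```text
time_s: 15.22
ee_pos: [0.4127, 0.2448, 0.1629]
eef_rot: [-3.142, 0.0, 1.686]
force: [0.4, -0.2, 0.2]
grip_width: 0.0004
grip_force: 0.0
```

```bash
python3 - <<'E'
from h import *
st()
im=ctrl.camera('top')[178:274,222:362]
cv2.imwrite('pics/topd.png',cv2.resize(im,None,fx=5.5,fy=5.5,interpolation=cv2.INTER_CUBIC))
E
```

```text
15.2167 [0.4127 0.2448 0.1629] [-180.      0.     96.63] [ 0.41 -0.2   0.23] 0.00039902432059791426
```

View pics/topd.png

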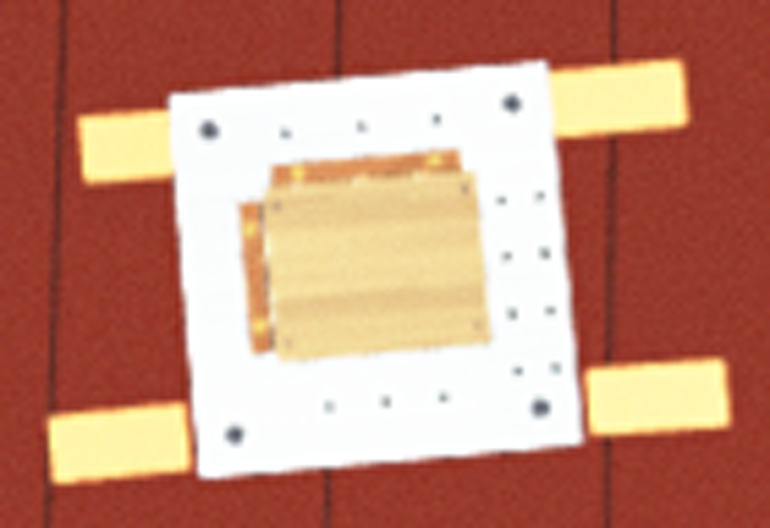

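The far left butt moved from x 31 to 80 px, about 26 mm, which puts it at plate y of about 151. The screw heads, the box and the other three shims are where they were.

```bash
python3 -c "
from station import ctrl
print(ctrl.hand_in())"
```

```text
the job is handed in; nothing more can be done
None
```

The far left corner was the one that gave; its shim is now pushed in snug, the corner held firm under 11 N at the same height as the two sound corners I pressed, and the job is handed in (I did not press the far right corner).

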